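# Show where the stray tee fitting belongs

## Robot

A 6-joint arm with a two-finger parallel gripper is mounted at the origin on the work surface. World frame = base frame: x ahead of the robot, y to its left, z up, the work surface at z = 0. Lengths are in m, angles in rad, forces in N, time in s.
With the tool pointing down it reaches from about 0.3 to 0.95 m from the base axis. Payload 3.1 kg.
Tool frame: the origin (TCP) lies midway between the tips of the shut fingers; the grasp point (between the pads) lies 19 mm behind it; z points along the fingers, y is the line along which they close (so a half turn about z gives the same grasp; the last joint's range is limited). The gripper opens to 85 mm and grips with 20 to 120 N. Pads are 22 mm wide; open, the fingers measure 114 mm over their backs; the gripper's body (76 mm by 85 mm) begins 54 mm behind the grasp point. The pads swing forward as they close: fully open they stand 13 mm farther back than shut.
Start: joints at [1.279, 0.308, 1.634, -0, 1.2, -0.07], TCP at [0.138, 0.61, 0.231] pointing down, gripper open.
Joint ranges: [-3.06, 3.06], [-0.79, 1.96], [0.05, 2.63], [-1.19, 4.34], [0.05, 2.64], [-2.94, 2.94]. Speed limits (rad/s): [2.79, 2.79, 3.14, 3.14, 3.14, 3.14].

## Interface

Orientations are given as a unit quaternion [x, y, z, w].
In Python, from bench import monitor, vision, order gives the robot as it stands.
- The arm moves only by the tool jog_arm, never from a script. Its arguments are lists of equal length, an entry for each row: "offset": the shift along the tool's x, y, z in m, a list of three; "rotation": the turn, a rotation vector about the tool's x, y, z in rad, a list of three. In form: {"offset": [[tx, ty, tz], ...], "rotation": [[ax, ay, az], ...]}. A call has 1 to 12 rows; each row shifts and turns the commanded pose from where the row before left it, along the tool's axes as they then stand; what a row does not reach is not made up. A row lasts 1/12 s, in which the tool goes at most 41.7 mm and 7.16 degrees, less where a joint would pass 70% of its speed; a pose out of reach is approached as far as the arm can. A call with a gripper value outside its range is refused whole. "grip" is the opening, from 0 (shut) to 1 (fully open), set as the call begins (left out, the last holds). The fingers move at their own pace and stop on an object; "force" is the grip in N (left out, the last holds). Time passes only in rows, so rows that do not move let the fingers close. It gives the time, the measured TCP pose, the force, the opening and the grip force at its end, in the units of the state.
- monitor.get_obs(): the state, without advancing time (a new reading comes with each control period).
- vision.snapshot(name): name is "side" or "top"; returns the picture (420x560x3 uint8, red, green, blue); there is no depth.
- vision.get_calibration(name): a dict with "K" (3x3 intrinsics, pixels), "R" (3x3) and "t" (3): a world point X has camera coordinates R X + t. Camera axes: x right, y down, z forward; pixel columns grow to the right and rows downward; lengths in m; the calibration is good to about 2 mm. A picture is of the moment at which its call begins. get_calibration takes no time and is no camera call.
- order.hand_in(): hands the job in; it is judged then, once.
The state is a dict: "time_s": time; "joints": joint angles; "joint_vel": joint speeds; "effort": joint torques, N m; "tcp_pos": TCP position; "orientation": TCP orientation; "wrist_force": force on the tool from outside, world axes, zero at the start; "torque": the same for the moment, N m; "width": finger opening in m; "finger_force": force on a finger pad.
Only numpy, scipy, OpenCV 4.12 (cv2) and the standard library are available. Lean on these libraries where they do the work, as an engineer would, in place of code of your own. Each camera call takes 0.05 s, during which the arm holds its last target. There are 200 camera calls.

## Task

Show the stock helper what to put away and where: with the fingertips, point down at the middle of the tee fitting (where its branches meet), just above it (2 cm or so), and stay there for about two seconds; then point in the same way just above the middle of the open mouth of the empty bin, again for about two seconds. Touch and move nothing, and do not bring the fingertips down low over any other fitting or bin on the way. Finish with the hand raised, the fingertips at least 20 cm above the bench.

Things in the scene. Friction and masses are not known exactly. Their poses are not given: they have to be found in the camera images.
- tee: The tee: grey plastic T-shaped pipe fitting with three sockets, lying flat. Straight run 100 mm long along its x axis (50 mm either way), one branch reaching 50 mm along +y; barrels 42 mm, socket collars 50 mm in diameter, so 50 mm high at the collars and 46 mm at the junction. Origin: on the bench right below the junction, its middle; z up. Lies in the row of four loose fittings nearest the robot; which place in the row is which changes, and its yaw is arbitrary. Loose.
- elbow: The elbow: grey plastic 90-degree pipe fitting with two sockets, lying flat, about 85 x 85 mm, 50 mm high. Origin: on the bench, about below the inner side of the bend (the corner of the two axes is at x = y = -18 mm; legs run 58 mm from there along +x and +y); z up. Lies in the row of four loose fittings nearest the robot; which place in the row is which changes, and its yaw is arbitrary. Loose.
- coupling: The straight coupling: grey plastic tube standing on end, 50 mm diameter, 55 mm high, open on top. Origin: centre of its underside; z up. Lies in the row of four loose fittings nearest the robot; which place in the row is which changes, and its yaw is arbitrary. Loose.
- cap: The end cap: grey plastic round cap standing with its domed end up, 52 mm diameter, 40 mm high. Origin: centre of its underside; z up. Lies in the row of four loose fittings nearest the robot; which place in the row is which changes, and its yaw is arbitrary. Loose.
- bin_empty: The empty bin. Open-topped square cardboard parts bin, 130 x 130 mm and 70 mm high, walls 5 mm, fixed to the bench; one of three equal bins in a row beyond the loose fittings, in changing order and turned a little. Origin: centre of its underside, on the bench; the middle of its open mouth is 70 mm above. x and y run along its sides, z up. Nothing is in it: this is where tees belong.
- bin_elbows: The bin that holds two elbows, all below its rim. Open-topped square cardboard parts bin, 130 x 130 mm and 70 mm high, walls 5 mm, fixed to the bench; one of three equal bins in a row beyond the loose fittings, in changing order and turned a little. Origin: centre of its underside, on the bench; the middle of its open mouth is 70 mm above. x and y run along its sides, z up. 
- bin_caps: The bin that holds four end caps, all below its rim. Open-topped square cardboard parts bin, 130 x 130 mm and 70 mm high, walls 5 mm, fixed to the bench; one of three equal bins in a row beyond the loose fittings, in changing order and turned a little. Origin: centre of its underside, on the bench; the middle of its open mouth is 70 mm above. x and y run along its sides, z up. 
There are look-alikes about, which are no part of the job. What is shaped like the tee but red or turquoise is not meant.

How it is judged:
On the way, in this order (a step that is already met when the one before it is completed fails the run):
1. the fingertips point at the tee's middle from just above (grasp point between the fingers within 25 mm sideways, fingertips at most about 5 cm above it) and dwell there for 1.5 s (horizontal distance between the grasp point and tee below 0.025 m and z of the grasp point in the frame of tee between 0.055 and 0.12 m), for 1.5 s.
2. then the fingertips point at the mouth of the empty bin from just above (within 30 mm of its middle sideways, fingertips at most about 6 cm above the rim) and dwell there for 1.5 s (horizontal distance between the grasp point and bin_empty below 0.03 m and z of the grasp point in the frame of bin_empty between 0.075 and 0.15 m), for 1.5 s.
At the end, for the whole second after the job is handed in: The hand is raised, with the point between the fingers over 20 cm above the bench (fingertips about 18 cm), and all four loose fittings are at rest within 8 mm of where they started (height (world z) of the grasp point above 0.2 m and distance of each of tee, elbow, coupling, cap from where it was at the start of the episode below 0.008 m and linear speed of each of tee, elbow, coupling, cap below 0.02 m/s); the robot touches nothing.
It fails at once if the hand or arm touches something (contact force between any of the fingers, the arm and anything else above 0.3 N).
It fails at once if a fitting is moved or lifted (more than 8 mm) (distance of any of tee, elbow, coupling, cap from where it was at the start of the episode above 0.008 m).
It fails at once if the fingertips come down low (within about 4 cm) over the middle of a fitting that is not to be pointed at ((horizontal distance between the grasp point and elbow below 0.025 m and z of the grasp point in the frame of elbow between -0.05 and 0.11 m) or (horizontal distance between the grasp point and coupling below 0.025 m and z of the grasp point in the frame of coupling between -0.05 and 0.115 m) or (horizontal distance between the grasp point and cap below 0.025 m and z of the grasp point in the frame of cap between -0.05 and 0.1 m)).
It fails at once if the fingertips come down low (within about 4 cm) over the middle of a bin that is not to be pointed at ((horizontal distance between the grasp point and bin_elbows below 0.025 m and z of the grasp point in the frame of bin_elbows between -0.05 and 0.13 m) or (horizontal distance between the grasp point and bin_caps below 0.025 m and z of the grasp point in the frame of bin_caps between -0.05 and 0.13 m)).
It also fails if it takes over 48 s, if anything falls off the work surface, if the arm or the gripper's body presses on something with over 40 N, if the wrist force passes 120 N, or if a joint passes its speed limit or range.

## Working session

There is one attempt and no reset: what is moved stays moved. The work goes in short steps, Python scripts to look and compute and a tool call to move; the robot and the scene stay as the last step left them, time stands still between calls to the robot, and variables do not carry over. Pictures are saved under pics/ and viewed, at most 10 in all, crops included, and the job is handed in when it is done.

Besides the shell and the picture viewer there is one more tool, called after ">>>" by a JSON object that holds its "fn" and its "kwargs", one argument or row to a line. jog_arm: Moves the arm, as the interface text tells. Its arguments: {"type":"object","properties":{"offset":{"type":"array"},"rotation":{"type":"array"},"grip":{"type":"number"},"force":{"type":"number"}},"required":["offset","rotation"]}

```bash
mkdir -p pics
python3 - <<'E'
from bench import monitor, vision
import cv2
for n in("top","side"):
    cv2.imwrite(f"pics/{n}0.png",vision.snapshot(n)[:,:,::-1]); c=vision.get_calibration(n);print(n,c)
o=monitor.get_obs();print(o["time_s"],o["tcp_pos"],o["orientation"],o["width"])
E
```

```text
top {'K': array([[527.43818165,   0.        , 281.3753197 ],
       [  0.        , 527.43818165, 218.87463629],
       [  0.        ,   0.        ,   1.        ]]), 'R': array([[ 0.00639842, -0.99995196,  0.00742524],
       [-0.9909848 , -0.00733439, -0.13377345],
       [ 0.13382148, -0.00650236, -0.99098412]]), 't': array([-7.39535913e-05,  5.15219726e-01,  9.91567689e-01])}
side {'K': array([[416.72533205,   0.        , 284.0241888 ],
       [  0.        , 416.72533205, 207.79886894],
       [  0.        ,   0.        ,   1.        ]]), 'R': array([[ 0.99369509, -0.11182772, -0.00803921],
       [-0.07500743, -0.60979099, -0.78900497],
       [ 0.08333039,  0.78463336, -0.61433422]]), 't': array([-0.49844578,  0.07847956,  0.820012  ])}
0.1 [0.13731217 0.60894147 0.2301638 ] [ 1.10683417e-01  9.93855154e-01 -1.03932842e-03 -1.86507314e-04] 0.08498722592387592
```

View pics/top0.png

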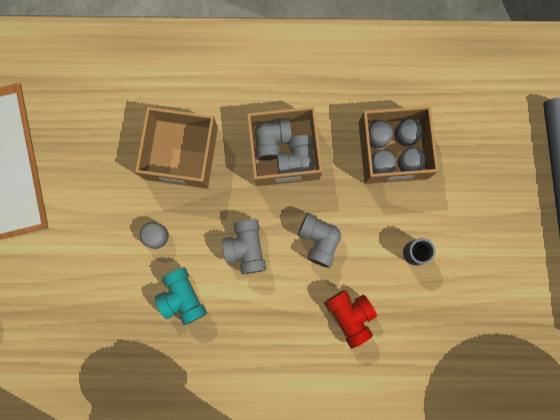

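View pics/side0.png

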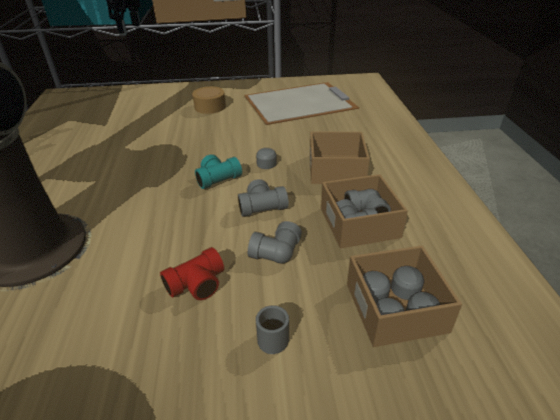

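The top picture shows these candidates:
- **Tee:** grey tee (248,246), turquoise tee (181,297), red tee (352,318) and grey elbow (322,240). I choose the grey tee.
- **Bins:** empty (178,147), elbows (285,147) and caps (398,146). I choose the empty bin.

The side view agrees, with the grey tee at (263,200) and the empty bin at (338,158).

```bash
cat > h.py <<'E'
import numpy as np, cv2
from bench import vision
def cast(n,uv,z):
    c=vision.get_calibration(n);R=c["R"];C=-R.T@c["t"]
    d=R.T@np.linalg.solve(c["K"],[uv[0],uv[1],1]);return C+d*(z-C[2])/d[2]
def proj(n,X):
    c=vision.get_calibration(n);p=c["K"]@(c["R"]@np.array(X)+c["t"]);return p[:2]/p[2]
E
python3 - <<'E'
from h import *
im=cv2.imread("pics/top0.png"); hsv=cv2.cvtColor(im,cv2.COLOR_BGR2HSV)
m=((hsv[...,1]<60)&(hsv[...,2]>50)).astype(np.uint8)
m=cv2.morphologyEx(m,cv2.MORPH_OPEN,np.ones((3,3)))
n,l,s,c=cv2.connectedComponentsWithStats(m)
for i in range(1,n):
    if s[i,4]>200 and 205<c[i][1]<350: print(s[i],c[i].round(1),cast("top",c[i],.03).round(3))
k=l[246,248]; r=cv2.minAreaRect(cv2.findContours((l==k).astype(np.uint8),0,2)[0][0]);print("tee rect",r,cv2.boxPoints(r))
print("junction",cast("top",(249,246),.025),"side",cast("side",(263,200),.03))
q=np.array([(147,108),(216,116),(209,187),(138,178)])
w=np.array([cast("top",p,.07) for p in q]);print(w.round(3),w.mean(0),proj("side",w.mean(0)))
for p in((322,240),(420,251),(153,235)):print(cast("top",p,.03).round(3))
for p in ((285,147),(398,146)):print(cast("top",p,.07).round(3))
a=cv2.resize(im[90:290,130:290],None,fx=3.0,fy=3.0,interpolation=2);cv2.imwrite("pics/crop.png",a)
E
```

```text
[ 299  214   42   53 1277] [320.4 238.9] [ 0.477 -0.073  0.03 ]
[ 223  219   43   55 1549] [245.  246.8] [0.461 0.074 0.03 ]
[140 222  28  26 571] [153.5 234.9] [0.482 0.252 0.03 ]
tee rect ((242.26473999023438, 246.84060668945312), (52.79341125488281, 39.04417037963867), 80.7538833618164) [[218.755   223.92358]
 [257.29187 217.65015]
 [265.77448 269.75763]
 [227.23761 276.03107]]
junction [0.46267818 0.0661933  0.025     ] side [0.46356166 0.06009525 0.03      ]
[[0.724 0.264 0.07 ]
 [0.71  0.131 0.07 ]
 [0.57  0.141 0.07 ]
 [0.587 0.276 0.07 ]] [0.64765448 0.20299893 0.07      ] [335.30663164 145.04685108]
[ 0.475 -0.076  0.03 ]
[ 0.455 -0.266  0.03 ]
[0.482 0.253 0.03 ]
[ 0.649 -0.002  0.07 ]
[ 0.653 -0.219  0.07 ]
```

View pics/crop.png

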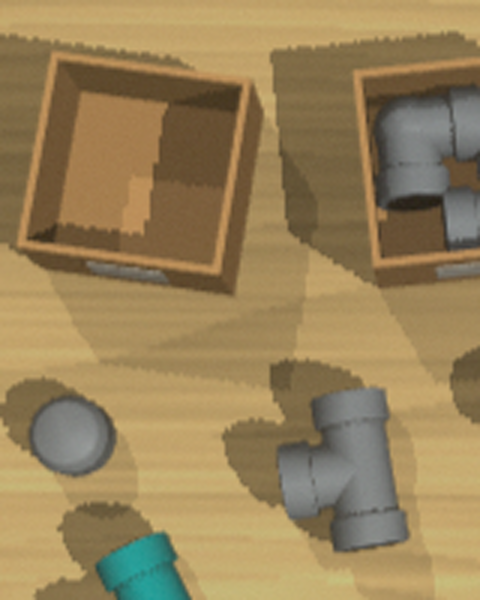

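The crop confirms the choice: the grey tee's junction is at about (250,247), and the empty bin's rim is centred at about (176,145). That puts the tee at roughly (0.461, 0.065) and the bin at roughly (0.653, 0.206). I'll shut the fingers and travel high.

>>> {"fn": "jog_arm", "kwargs": {
  "offset": [
    [-0.018,-0.019,0],
    [-0.018,-0.019,0],
    [-0.018,-0.019,0],
    [-0.018,-0.019,0],
    [-0.018,-0.019,0],
    [-0.018,-0.019,0],
    [-0.018,-0.019,0],
    [-0.018,-0.019,0],
    [-0.018,-0.019,0],
    [-0.018,-0.019,0],
    [-0.018,-0.019,0],
    [-0.018,-0.019,0]
  ],
  "rotation": [
    [0,0,0],
    [0,0,0],
    [0,0,0],
    [0,0,0],
    [0,0,0],
    [0,0,0],
    [0,0,0],
    [0,0,0],
    [0,0,0],
    [0,0,0],
    [0,0,0],
    [0,0,0]
  ],
  "grip": 0
}}

```text
time_s: 1.1
tcp_pos: [0.2982, 0.3383, 0.2309]
orientation: [0.111, 0.994, -0.0, -0.0]
wrist_force: [0.4, -0.3, -0.1]
width: 0.0002
finger_force: 0.0
```

>>> {"fn": "jog_arm", "kwargs": {
  "offset": [
    [-0.018,-0.019,0],
    [-0.018,-0.019,0],
    [-0.018,-0.019,0],
    [-0.018,-0.019,0],
    [-0.018,-0.019,0],
    [-0.018,-0.019,0],
    [-0.018,-0.019,0],
    [-0.018,-0.019,0],
    [-0.018,-0.019,0],
    [-0.018,-0.019,0],
    [-0.018,-0.019,0],
    [0,0,0]
  ],
  "rotation": [
    [0,0,0],
    [0,0,0],
    [0,0,0],
    [0,0,0],
    [0,0,0],
    [0,0,0],
    [0,0,0],
    [0,0,0],
    [0,0,0],
    [0,0,0],
    [0,0,0],
    [0,0,0]
  ]
}}

```text
time_s: 2.1
tcp_pos: [0.4472, 0.0891, 0.2313]
orientation: [0.112, 0.994, -0.001, 0.001]
wrist_force: [-0.1, 0.2, 0.1]
width: -0.0003
finger_force: 0.0
```

Run:
```python
from h import *
from bench import monitor
from scipy.spatial.transform import Rotation as Ro
t=cast("top",(250,246.7),.025);b=np.mean([cast("top",p,.07) for p in((147.7,108.3),(215,117),(203.3,181.7),(136.7,171.7))],axis=0)
cv2.imwrite("pics/side1.png",vision.snapshot("side")[:,:,::-1])
o=monitor.get_obs();p=o["tcp_pos"];R=Ro.from_quat(o["orientation"]).as_matrix()
print(o["time_s"],p,o["width"],t,b)
T=np.array([t[0],t[1],.07]);B=np.array([b[0],b[1],.092])
print("to tee",R.T@(T-p),"tee->bin",R.T@(B-T)); print(proj("side",T),proj("side",[*t[:2],.046]),proj("side",p),proj("side",b))
```

```text
2.15 [0.44589201 0.09069394 0.23104574] 1.2475854243596209e-05 [0.46132459 0.06422496 0.025     ] [0.65257607 0.20662997 0.07      ]
to tee [-0.02099723 -0.0222915   0.16104878] tee->bin [-0.1545719   0.18154714 -0.02210165]
[261.0305339  183.48518014] [261.50683198 192.8535134 ] [248.32622767 105.75386062] [337.01941067 144.16913901]
```

View pics/side1.png

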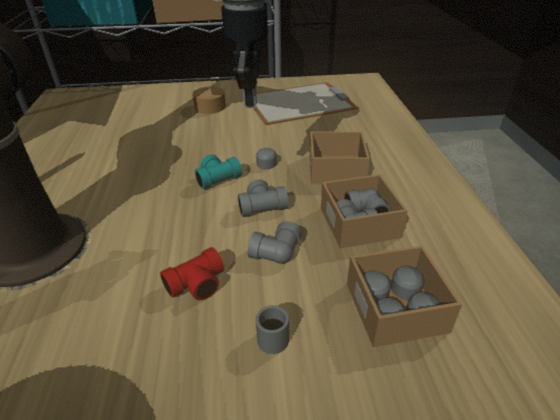

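The fingertips show at (249,105), as projected, and the tee's junction lies at about (262,195), so the estimate holds. I'll shift sideways, go down and dwell.

>>> {"fn": "jog_arm", "kwargs": {
  "offset": [
    [-0.0105,-0.011,0],
    [-0.0105,-0.011,0],
    [0,0,0.02],
    [0,0,0.02],
    [0,0,0.02],
    [0,0,0.02],
    [0,0,0.02],
    [0,0,0.02],
    [0,0,0.02],
    [0,0,0.01],
    [0,0,0.01],
    [0,0,0]
  ],
  "rotation": [
    [0,0,0],
    [0,0,0],
    [0,0,0],
    [0,0,0],
    [0,0,0],
    [0,0,0],
    [0,0,0],
    [0,0,0],
    [0,0,0],
    [0,0,0],
    [0,0,0],
    [0,0,0]
  ]
}}

```text
time_s: 3.15
tcp_pos: [0.459, 0.0667, 0.0696]
orientation: [0.11, 0.994, -0.0, -0.002]
wrist_force: [-1.0, 0.5, 0.3]
width: -0.0001
finger_force: 0.0
```

Run:
```python
from h import *
from bench import monitor
a=vision.snapshot("side")[:,:,::-1][60:260,170:380]
cv2.imwrite("pics/side2.png",cv2.resize(a,None,fx=2.8,fy=2.8))
o=monitor.get_obs();print(o["time_s"],o["tcp_pos"])
```

```text
3.2 [0.46005333 0.0666072  0.07063614]
```

View pics/side2.png

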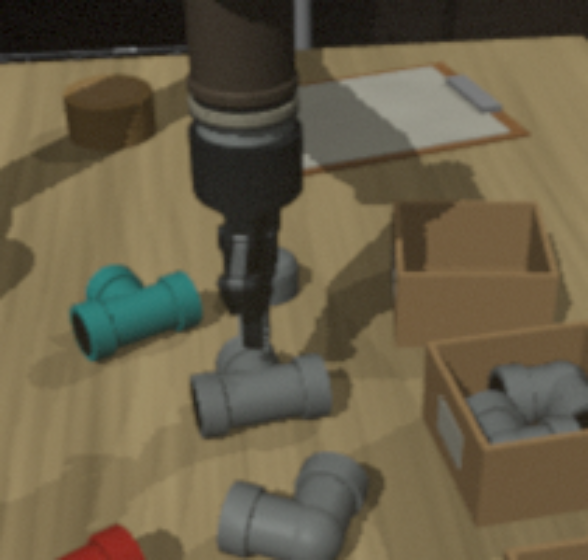

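The fingertips, at full-image pixel (262,184), sit just above the tee's junction and clear of it. I'll dwell two seconds, rise, cross, then go down over the bin.

>>> {"fn": "jog_arm", "kwargs": {
  "offset": [
    [0,0,0],
    [0,0,0],
    [0,0,0],
    [0,0,0],
    [0,0,0],
    [0,0,0],
    [0,0,0],
    [0,0,0],
    [0,0,0],
    [0,0,0],
    [0,0,0],
    [0,0,0]
  ],
  "rotation": [
    [0,0,0],
    [0,0,0],
    [0,0,0],
    [0,0,0],
    [0,0,0],
    [0,0,0],
    [0,0,0],
    [0,0,0],
    [0,0,0],
    [0,0,0],
    [0,0,0],
    [0,0,0]
  ]
}}

```text
time_s: 4.2
tcp_pos: [0.4608, 0.0662, 0.0712]
orientation: [0.111, 0.994, -0.0, -0.0]
wrist_force: [0.1, 0.3, 0.6]
width: -0.0001
finger_force: 0.0
```

>>> {"fn": "jog_arm", "kwargs": {
  "offset": [
    [0,0,0],
    [0,0,0],
    [0,0,0],
    [0,0,0],
    [0,0,0],
    [0,0,0],
    [0,0,0],
    [0,0,0],
    [0,0,0],
    [0,0,0],
    [0,0,0],
    [0,0,0]
  ],
  "rotation": [
    [0,0,0],
    [0,0,0],
    [0,0,0],
    [0,0,0],
    [0,0,0],
    [0,0,0],
    [0,0,0],
    [0,0,0],
    [0,0,0],
    [0,0,0],
    [0,0,0],
    [0,0,0]
  ]
}}

```text
time_s: 5.2
tcp_pos: [0.4609, 0.0662, 0.0713]
orientation: [0.111, 0.994, -0.0, 0.0]
wrist_force: [-0.0, 0.4, -0.3]
width: -0.0001
finger_force: 0.0
```

>>> {"fn": "jog_arm", "kwargs": {
  "offset": [
    [0,0,-0.01],
    [0,0,-0.02],
    [0,0,-0.02],
    [0,0,-0.02],
    [0,0,-0.02],
    [0,0,-0.02],
    [0,0,-0.02],
    [0,0,-0.02],
    [0,0,-0.01],
    [0,0,0],
    [0,0,0],
    [0,0,0]
  ],
  "rotation": [
    [0,0,0],
    [0,0,0],
    [0,0,0],
    [0,0,0],
    [0,0,0],
    [0,0,0],
    [0,0,0],
    [0,0,0],
    [0,0,0],
    [0,0,0],
    [0,0,0],
    [0,0,0]
  ]
}}

```text
time_s: 6.2
tcp_pos: [0.4599, 0.0662, 0.2301]
orientation: [0.111, 0.994, -0.0, -0.001]
wrist_force: [-1.0, -1.1, -0.5]
width: 0.0002
finger_force: 0.0
```

>>> {"fn": "jog_arm", "kwargs": {
  "offset": [
    [-0.014,0.0165,0],
    [-0.014,0.0165,0],
    [-0.014,0.0165,0],
    [-0.014,0.0165,0],
    [-0.014,0.0165,0],
    [-0.014,0.0165,0],
    [-0.014,0.0165,0],
    [-0.014,0.0165,0],
    [-0.014,0.0165,0],
    [-0.014,0.0165,0],
    [-0.014,0.0165,0],
    [0,0,0]
  ],
  "rotation": [
    [0,0,0],
    [0,0,0],
    [0,0,0],
    [0,0,0],
    [0,0,0],
    [0,0,0],
    [0,0,0],
    [0,0,0],
    [0,0,0],
    [0,0,0],
    [0,0,0],
    [0,0,0]
  ]
}}

```text
time_s: 7.2
tcp_pos: [0.6525, 0.2114, 0.2283]
orientation: [0.11, 0.994, 0.0, -0.001]
wrist_force: [0.3, -0.2, 0.2]
width: 0.0002
finger_force: 0.0
```

>>> {"fn": "jog_arm", "kwargs": {
  "offset": [
    [0,-0.004,0],
    [0,0,0.01],
    [0,0,0.02],
    [0,0,0.02],
    [0,0,0.02],
    [0,0,0.02],
    [0,0,0.02],
    [0,0,0.015],
    [0,0,0.01],
    [0,0,0],
    [0,0,0],
    [0,0,0]
  ],
  "rotation": [
    [0,0,0],
    [0,0,0],
    [0,0,0],
    [0,0,0],
    [0,0,0],
    [0,0,0],
    [0,0,0],
    [0,0,0],
    [0,0,0],
    [0,0,0],
    [0,0,0],
    [0,0,0]
  ]
}}

```text
time_s: 8.2
tcp_pos: [0.6511, 0.2056, 0.0975]
orientation: [0.111, 0.994, 0.0, 0.001]
wrist_force: [0.0, -0.9, 0.2]
width: -0.0001
finger_force: 0.0
```

Run:
```python
from h import *
from bench import monitor
a=vision.snapshot("side")[:,:,::-1][40:240,230:440]
cv2.imwrite("pics/side3.png",cv2.resize(a,None,fx=2.8,fy=2.8))
o=monitor.get_obs();print(o["time_s"],o["tcp_pos"])
```

```text
8.25 [0.65143254 0.20577655 0.09801009]
```

View pics/side3.png

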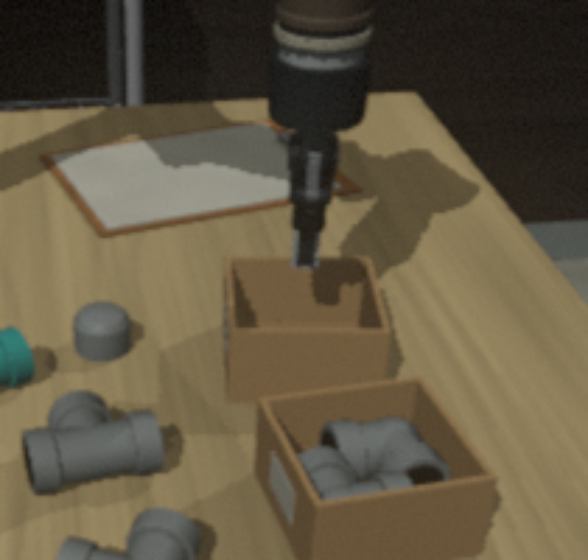

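The fingertips at crop (305,266) are about 28 mm above the mouth's middle at crop (306,292), centred. I'll dwell, then rise.

>>> {"fn": "jog_arm", "kwargs": {
  "offset": [
    [0,0,0.005],
    [0,0,0],
    [0,0,0],
    [0,0,0],
    [0,0,0],
    [0,0,0],
    [0,0,0],
    [0,0,0],
    [0,0,0],
    [0,0,0],
    [0,0,0],
    [0,0,0]
  ],
  "rotation": [
    [0,0,0],
    [0,0,0],
    [0,0,0],
    [0,0,0],
    [0,0,0],
    [0,0,0],
    [0,0,0],
    [0,0,0],
    [0,0,0],
    [0,0,0],
    [0,0,0],
    [0,0,0]
  ]
}}

```text
time_s: 9.25
tcp_pos: [0.6502, 0.2055, 0.0913]
orientation: [0.111, 0.994, 0.0, 0.0]
wrist_force: [1.4, 0.3, 0.2]
width: -0.0002
finger_force: 0.0
```

>>> {"fn": "jog_arm", "kwargs": {
  "offset": [
    [0,0,0],
    [0,0,0],
    [0,0,0],
    [0,0,0],
    [0,0,0],
    [0,0,0],
    [0,0,0],
    [0,0,0],
    [0,0,0],
    [0,0,0],
    [0,0,0],
    [0,0,0]
  ],
  "rotation": [
    [0,0,0],
    [0,0,0],
    [0,0,0],
    [0,0,0],
    [0,0,0],
    [0,0,0],
    [0,0,0],
    [0,0,0],
    [0,0,0],
    [0,0,0],
    [0,0,0],
    [0,0,0]
  ]
}}

```text
time_s: 10.25
tcp_pos: [0.6502, 0.2055, 0.0913]
orientation: [0.111, 0.994, -0.0, 0.0]
wrist_force: [-0.5, 0.0, 0.6]
width: 0.0003
finger_force: 0.0
```

>>> {"fn": "jog_arm", "kwargs": {
  "offset": [
    [0,0,-0.01],
    [0,0,-0.02],
    [0,0,-0.02],
    [0,0,-0.02],
    [0,0,-0.02],
    [0,0,-0.02],
    [0,0,-0.02],
    [0,0,-0.02],
    [0,0,-0.01],
    [0,0,0],
    [0,0,0],
    [0,0,0]
  ],
  "rotation": [
    [0,0,0],
    [0,0,0],
    [0,0,0],
    [0,0,0],
    [0,0,0],
    [0,0,0],
    [0,0,0],
    [0,0,0],
    [0,0,0],
    [0,0,0],
    [0,0,0],
    [0,0,0]
  ]
}}

```text
time_s: 11.25
tcp_pos: [0.6492, 0.2053, 0.2498]
orientation: [0.111, 0.994, -0.0, -0.001]
wrist_force: [0.9, 0.0, -0.4]
width: 0.0001
finger_force: 0.0
```

```bash
python3 -c "
from bench import order
print(order.hand_in())"
```

```text
the job is handed in; nothing more can be done
None
```

I pointed at the grey tee and then at the empty bin, about 2 s each from about 2 cm above. I then raised the fingertips to 25 cm and handed the job in at about 11 s; I saw no sign of contact, and no verdict came back.

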